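# Swing the walnut cracker's chute to the empty tub

### The arm

A 7-joint arm with a two-finger parallel gripper is mounted at the origin on the work surface. World frame = base frame: x ahead of the robot, y to its left, z up, the work surface at z = 0. Lengths are in m, angles in rad, forces in N, time in s.
With the tool pointing down it reaches from about 0.4 to 0.875 m from the base axis. Payload 6.5 kg.
Tool frame: the origin (TCP) lies midway between the tips of the shut fingers; the grasp point (between the pads) lies 19 mm behind it; z points along the fingers, y is the line along which they close (so a half turn about z gives the same grasp; the last joint's range is limited). The gripper opens to 85 mm and grips with 20 to 120 N. Pads are 22 mm wide; open, the fingers measure 114 mm over their backs; the gripper's body (76 mm by 85 mm) begins 54 mm behind the grasp point. The pads swing forward as they close: fully open they stand 13 mm farther back than shut.
Start: joints at [-1.349, 0.536, -0.004, 1.538, 0.003, 1.067, -0.071], TCP at [0.184, 0.623, 0.231] pointing down, gripper open.
Joint ranges: [-2.7, 2.7], [-0.37, 2.16], [-1.27, 1.26], [0.24, 2.4], [-1.31, 4.45], [0.19, 1.91], [-2.76, 2.76]. Speed limits (rad/s): [2.39, 2.39, 3.14, 3.14, 3.14, 3.14, 3.14].

### API

Orientations are given as [roll, pitch, yaw] about the fixed x, y, z axes, in that order (R = Rz(yaw) Ry(pitch) Rx(roll)).
In Python, from cell import bot gives the robot as it stands. The module is installed in compiled form; this text tells all that it offers.
- The arm moves only by the shell command python3 -m handwheel 'ROWS' [OPENING]. ROWS is a JSON object of lists of equal length, an entry for each row: "translation": the shift along the world's x, y, z normalised to -1 to 1, where 1 is 300 mm, a list of three; "angular": the turn, a rotation vector about the world's x, y, z normalised to -1 to 1, where 1 is 90 degrees, a list of three. In form: {"translation": [[dx, dy, dz], ...], "angular": [[ax, ay, az], ...]}. A call has 1 to 10 rows; each row is the pose to reach, as a shift and turn from the pose commanded when the call began; what a row does not reach only later rows make up. A row lasts 1/12 s, in which the tool goes at most 41.7 mm and 7.16 degrees, less where a joint would pass 70% of its speed; a pose out of reach is approached as far as the arm can. A call with a number of a shift or a turn outside -1 to 1 is refused whole. A call with a gripper value outside its range is refused whole. OPENING is the opening, from 0 (shut) to 1 (fully open), set as the call begins (- or left out, the last holds). The fingers move at their own pace and stop on an object; the grip force is fixed at half the most. Time passes only in rows, so rows that repeat a pose let the fingers close. It gives the time, the measured TCP pose, the force, the opening and the grip force at its end, in the units of the state.
- bot.observe(): the state, without advancing time (a new reading comes with each control period).
- bot.get_image(name): name is "scene" or "top" or "wrist"; returns (picture, depth): 384x512x3 uint8, red, green, blue; 384x512 float32, m along the optical axis (not along the pixel's ray), 0 where there is no reading.
- bot.camera_params(name): a dict with "fov_y" (degrees; the focal length in pixels is half the picture's height over the tangent of half this angle, whatever the lens; pixels are square), "cx", "cy" (the principal point, pixels), "rvec" (rotation vector, rad) and "tvec" (3), from world to camera coordinates, as OpenCV has them. Camera axes: x right, y down, z forward; pixel columns grow to the right and rows downward; lengths in m; the calibration is good to about 2 mm. A picture is of the moment at which its call begins: read the wrist's pose just before it. camera_params takes no time and is no camera call; for the wrist camera it gives the pose at the moment of the call.
- bot.hand_in(): hands the job in; it is judged then, once.
The state is a dict: "clock": time; "joint_pos": joint angles; "qvel": joint speeds; "tau": joint torques, N m; "ee_pos": TCP position; "eef_rot": TCP orientation; "force": force on the tool from outside, world axes, zero at the start; "wrist_torque": the same for the moment, N m; "finger_gap": finger opening in m; "finger_force": force on a finger pad.
Only numpy, scipy, OpenCV 4.12 (cv2) and the standard library are available. Lean on these libraries where they do the work, as an engineer would, in place of code of your own. Each camera call takes 0.05 s, during which the arm holds its last target. There are 200 camera calls.

### The job

The tub under the walnut cracker's chute is full. Hook a fingertip under the pull ring of the chute's spring index pin, lift the pin out of its hole, swing the index arm one hole so that the chute stands over the empty tub, and let go so that the pin drops fully home in that hole. Grip nothing: do not pinch or force the ring, and leave the tubs and the other things on the table where they are.

Things in the scene. Friction and masses are not known exactly. Their poses are not given: they have to be found in the camera images.
- cracker: Green bench-top walnut cracker, fixed. Origin: on the table under the chute's swing axis. Axes: x away from the index arm (arm side faces the robot, turned up to 11 degrees either way), y towards its drum housing, z up. Housing, hopper and motor fill y 240 to 650 mm, x -130 to 175, up to 415 mm high; a feed lip (x -3 to 60 mm) comes from there at 220 to 330 mm height to y 45 mm.
- pivot (a point): On the vertical swing axis, level with the top of the fixed steel sector plate, 110 mm above the table; axes as the cracker's. The plate is 10 mm thick, 88 to 162 mm from the axis on the -x side, with five 13 mm holes on a circle of 130 mm radius, 0.44 rad (57 mm) apart.
- swing (a joint): Turn (rad) of index arm and chute together about the swing axis. 0: middle hole (start), arm to the cracker's -x, chute 50 degrees from it, to its -y and -x. Positive: counter-clockwise from above, arm towards -y, chute away from the robot. Holes at -0.88, -0.44, 0, 0.44, 0.88. The head stays where it is left (friction about 2 N at the ring); the seated pin locks it with 3 mm of play.
- plunger (a joint): Lift (m) of the spring index pin, straight up: 0 home in a hole, 0.012 round nose of the 10 mm pin riding on the plate, 0.018 upper stop. It takes about 5 N to start lifting, 8 N at the stop. Let go between holes the nose rides on the plate; let go within 3 mm of a hole, or pushed along until it meets one, it drops in and centres itself.
- pull_ring: Round steel pull ring welded on the index pin, 49 mm clear inside, 6 mm wire. Origin: underside of the middle of its top, 98 mm from the swing axis, 200 mm above the table with the pin home. The pin is 32 mm farther out. Ring leans 37 degrees from upright towards the axis; its opening faces the robot. Axes turn with the arm: x level towards the swing axis, y along the swing, z up.
- ring_low (a point): Bottom of the ring's opening, just over the pin's head, 39 mm below and 30 mm farther from the swing axis than its top. A fingertip tilted 30 to 45 degrees, pointing down and towards the axis, passes through the opening under the top. Behind the ring's top it is free for 30 mm, and down to the index arm (34 mm wide, top 123 mm above the table).
- spout (a point): Middle of the chute's mouth at its lower end, 250 mm from the swing axis and 88 mm above the table. The chute is a sheet-steel trough 72 mm wide and 42 mm deep, its rim 210 mm high near the axis and 130 mm at the mouth.
- tub_empty: The empty tub: round, open, translucent plastic, 110 mm across the rim, 63 mm high. Origin: centre of its underside. It stands 272 mm from the swing axis under the chute's place at one of the two holes next to the middle one, on either side.
- tub_filling: Like the empty tub but full of cracked walnuts; it stands under the chute at the start (middle hole). Origin: centre of its underside.
- tub_full: Another tub full of cracked walnuts, under the chute's place at the other neighbouring hole. Origin: centre of its underside.
- mug: White mug, 80 mm across, 82 mm high; bystander. Origin: centre of its underside.
- jar: Glass jar with steel lid, 72 mm across, 100 mm high; bystander. Origin: centre of its underside.
- brush: Hand brush, 200 mm long, lying; bystander. Origin: middle of its underside.
- nutcracker: Plier nutcracker of bright steel, 165 mm long, lying before the cracker; bystander. Origin: middle of its underside.
- mallet: Wooden mallet, lying, head 68 by 100 mm, handle 170 mm; bystander. Origin: under the middle of its head.
- walnut_a: Single walnut, 33 mm across, 36 mm high, standing on the table near the cracker's foot; bystander. Origin: its underside.
- walnut_b: Single walnut, 33 mm across, 36 mm high, on the table; bystander. Origin: its underside.
Not all that is in view belongs to the job. Leave any blue look-alike of the tub_empty alone.

How it is judged:
On the way, in this order (a step that is already met when the one before it is completed fails the run):
1. the pin is lifted clear of the middle hole by a finger on the ring (value of joint plunger above 0.0105 m and contact force between the fingers and pull_ring above 1 N and value of joint swing between -0.2 and 0.2 rad), for 0.1 s.
2. the chute is swung over the empty tub (horizontal distance between spout and tub_empty below 0.05 m), for 0.1 s.
At the end, for the whole second after the job is handed in: The pin is home in the neighbouring hole (lift under 3 mm, arm within 0.03 rad of that hole, at rest), the chute's mouth is over the empty tub (within 45 mm of its centre seen from above), and the tubs stand where they stood (within 15 mm) (value of joint plunger below 0.003 m and horizontal distance between spout and tub_empty below 0.045 m and (value of joint swing between 0.41 and 0.47 rad or value of joint swing between -0.47 and -0.41 rad) and velocity of joint swing between -0.05 and 0.05 rad/s and distance of each of tub_empty, tub_filling, tub_full from where it was at the start of the episode below 0.015 m); the robot touches nothing.
It fails at once if a tub is pushed away or lifted (over 25 mm) (distance of any of tub_empty, tub_filling, tub_full from where it was at the start of the episode above 0.025 m).
It fails at once if one of the other things is moved or lifted (over 25 mm) (distance of any of mug, jar, brush, nutcracker, mallet, walnut_a, walnut_b from where it was at the start of the episode above 0.025 m).
It fails at once if the ring is pinched or forced (over 30 N on it) (contact force between the fingers and pull_ring above 30 N).
It also fails if it takes over 45 s, if anything falls off the work surface, if the arm or the gripper's body presses on something with over 40 N, if the wrist force passes 120 N, or if a joint passes its speed limit or range.

## Working session

There is one attempt and no reset: what is moved stays moved. The work goes in short steps, Python scripts to look and compute and a shell command to move; the robot and the scene stay as the last step left them, time stands still between calls to the robot, and variables do not carry over. Pictures are saved under pics/ and viewed, at most 10 in all, crops included, and the job is handed in when it is done.

```bash
mkdir -p pics
cat > h.py <<'E'
import numpy as np, cv2
from cell import bot
from scipy.spatial.transform import Rotation as R
def cam(n):
    p=bot.camera_params(n); im,d=bot.get_image(n)
    return p,im,d
def world(p,d):
    h,w=d.shape; f=h/2/np.tan(np.radians(p['fov_y'])/2)
    v,u=np.mgrid[:h,:w]
    c=np.stack([(u-p['cx'])/f*d,(v-p['cy'])/f*d,d],-1)
    Rm=R.from_rotvec(np.ravel(p['rvec'])).as_matrix()
    return (c-np.ravel(p['tvec']))@Rm
def proj(p,X):
    h=384; f=h/2/np.tan(np.radians(p['fov_y'])/2)
    K=np.array([[f,0,p['cx']],[0,f,p['cy']],[0,0,1.]])
    return cv2.projectPoints(np.array(X,float).reshape(-1,1,3),np.ravel(p['rvec']).astype(float),np.ravel(p['tvec']).astype(float),K,None)[0][:,0]
E
python3 - <<'E'
from h import *
import pickle
o={}
for n in('scene','top'):
    o[n]=cam(n); p=o[n][0]; print(n,p)
    cv2.imwrite(f'pics/{n}0.png',cv2.resize(o[n][1][:,:,::-1],(800,600),interpolation=cv2.INTER_CUBIC))
pickle.dump(o,open('o.pkl','wb'))
print(bot.observe())
E
```

```text
scene {'fov_y': 44.00736566572563, 'cx': 258.61884085971894, 'cy': 188.8191472664598, 'rvec': array([ 2.03726504,  0.99813155, -0.5087427 ]), 'tvec': array([-0.21421424, -0.21868987,  1.86010666])}
top {'fov_y': 51.73350967155794, 'cx': 251.8854043343463, 'cy': 187.44030520702827, 'rvec': array([ 2.13183026, -2.08335456,  0.18896283]), 'tvec': array([-0.16517873,  0.54271785,  1.31856013])}
{'clock': 0.1, 'joint_pos': array([-1.3492195 ,  0.53711603, -0.00446249,  1.53877069,  0.00260944,
        1.06729023, -0.07122356]), 'qvel': array([ 0.00080993, -0.00298101, -0.00214199, -0.00418407,  0.00060219,
        0.00010579, -0.00021576]), 'tau': array([ 2.18095221e-03, -5.84565854e+01,  1.05155557e+00, -2.59770709e+01,
        1.26694614e-02,  4.70679704e-03, -1.12330378e-05]), 'ee_pos': array([0.18432448, 0.62272462, 0.23048528]), 'eef_rot': array([-3.14001820e+00,  1.12663589e-04,  2.85388914e+00]), 'force': array([-0.19208678,  0.19707219, -0.01706658]), 'wrist_torque': array([0.01626283, 0.00159829, 0.02477115]), 'finger_force': 0.0, 'finger_gap': 0.08584211031351557}
```

View pics/scene0.png

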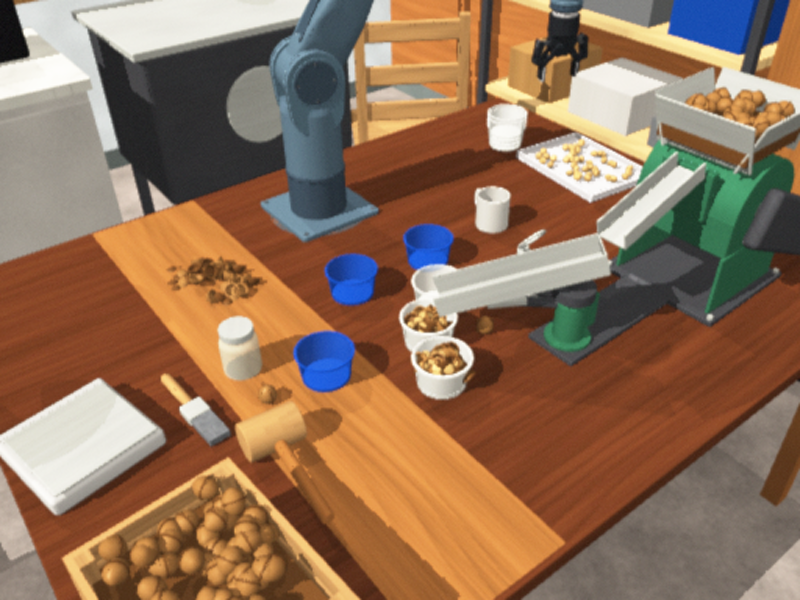

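View pics/top0.png

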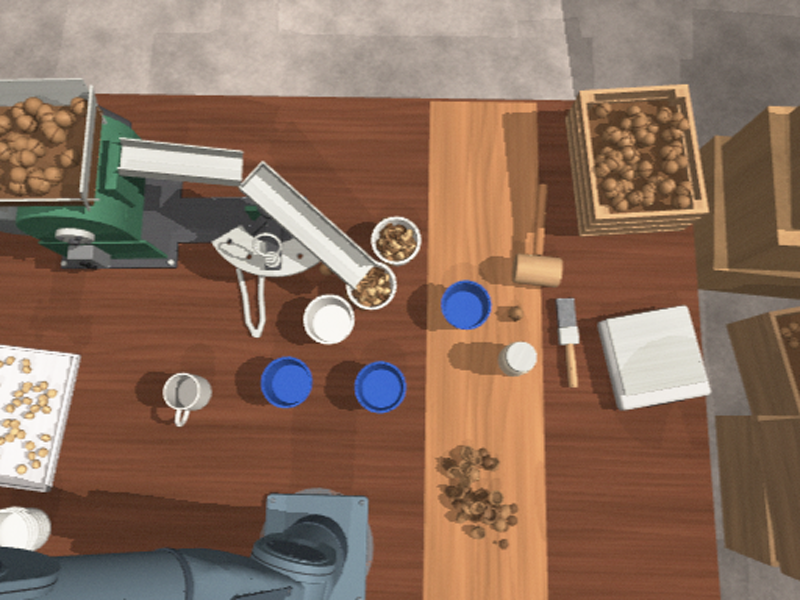

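The scene shows the green cracker with its chute pointing towards −y. In the top view:
- The white tubs are at about (396,240) full, (372,287) filling and (329,319) empty.
- Blue tubs at (287,382), (380,387) and (466,304) are look-alikes.
- The white empty tub at (329,319) fits: it is translucent and next to the filling tub. It lies on the robot side, so the swing is negative.
- The ring is near (268,247).

I'll confirm this in an enlarged crop and measure.

Run:
```python
from h import *
import pickle
from scipy.optimize import least_squares
o=pickle.load(open('o.pkl','rb'))
p,im,d=o['top']; W=world(p,d)
T=[]
for (u,v) in [(396,240),(372,287),(329,319)]:
    g=world(p,np.full(d.shape,0.)+1)  # rays
    C=-R.from_rotvec(p['rvec']).as_matrix().T@p['tvec']
    r=g[int(v*.64),int(u*.64)]-C; X=C+r*(0.063-C[2])/r[2]
    m=(abs(W[...,2]-.061)<.006)&(np.hypot(W[...,0]-X[0],W[...,1]-X[1])<.075)
    P=W[m][:,:2]
    s=least_squares(lambda q:np.hypot(*(P-q).T)-.0535,X[:2],loss='soft_l1',f_scale=.002).x
    T.append(s); print('tub',X.round(3),s.round(4),m.sum())
T=np.array(T)
# angles: full=+.44, filling 0, empty -.44 ; cracker yaw psi, axis A
def f(q):
    a=q[2]+np.radians(230)+np.array([.44,0,-.44])
    return (T-(q[:2]+.272*np.c_[np.cos(a),np.sin(a)])).ravel()
s=least_squares(f,[.7,.2,0]); print('axis,yaw',s.x.round(4),'deg',np.degrees(s.x[2]).round(2),'res',s.fun.round(4))
A=s.x
a=A[2]+np.pi
for r,z in((.098,.2),(.128,.161),(.130,.123)):
    X=[A[0]+r*np.cos(a),A[1]+r*np.sin(a),z]; print(np.round(X,4),proj(p,X)*800/512,proj(o['scene'][0],X)*800/512)
c=im[120:230,120:285][:,:,::-1]; cv2.imwrite('pics/crop1.png',cv2.resize(c,None,fx=4.8,fy=4.8,interpolation=cv2.INTER_CUBIC))
m=(W[...,2]>.165)&(W[...,2]<.215)&(np.hypot(W[...,0]-A[0]-.098*np.cos(a),W[...,1]-A[1]-.098*np.sin(a))<.05)
for x,(v,u) in zip(W[m],np.argwhere(m)): print(x.round(3),u,v)
```

```text
tub [ 0.667 -0.154  0.063] [ 0.6669 -0.1528] 396
tub [ 0.559 -0.105  0.063] [ 0.5858 -0.0757] 389
tub [ 0.484 -0.011  0.063] [ 0.4844 -0.011 ] 196
axis,yaw [0.7348 0.1218 0.0404] deg 2.31 res [-0.0091 -0.009   0.0173  0.0178 -0.0082 -0.0089]
[0.6368 0.1178 0.2   ] [[259.66540204 231.8350404 ]] [[545.49543706 230.91848699]]
[0.6069 0.1166 0.161 ] [[263.59410419 251.26849119]] [[531.59923011 241.77006963]]
[0.6049 0.1165 0.123 ] [[267.55389    256.87207853]] [[529.02646818 257.61478408]]
[0.684 0.113 0.212] 168 133
[0.686 0.111 0.205] 169 133
[0.684 0.111 0.202] 169 134
[0.683 0.108 0.204] 170 134
[0.687 0.116 0.184] 169 135
[0.681 0.108 0.201] 170 135
[0.681 0.105 0.2  ] 171 135
[0.685 0.114 0.179] 170 136
[0.679 0.106 0.198] 171 136
[0.677 0.101 0.202] 172 136
[0.683 0.111 0.176] 171 137
[0.679 0.105 0.188] 172 137
[0.675 0.099 0.198] 173 137
[0.682 0.109 0.169] 172 138
[0.675 0.101 0.188] 173 138
[0.673 0.096 0.196] 174 138
[0.672 0.092 0.2  ] 175 138
[0.678 0.105 0.171] 173 139
[0.675 0.1   0.181] 174 139
[0.668 0.092 0.201] 175 139
[0.669 0.089 0.198] 176 139
[0.675 0.102 0.168] 1
[... 1882 characters left out ...]

[0.615 0.083 0.18 ] 178 157
[0.615 0.079 0.181] 179 157
[0.612 0.135 0.175] 162 158
[0.61  0.13  0.182] 163 158
[0.613 0.084 0.177] 178 158
[0.613 0.08  0.177] 179 158
[0.608 0.134 0.179] 162 159
[0.609 0.132 0.175] 163 159
[0.61  0.084 0.176] 178 159
[0.61  0.081 0.174] 179 159
[0.607 0.133 0.17 ] 163 160
[0.606 0.129 0.171] 164 160
[0.607 0.126 0.17 ] 165 160
[0.607 0.088 0.171] 177 160
[0.608 0.084 0.171] 178 160
[0.607 0.081 0.171] 179 160
[0.604 0.127 0.167] 165 161
[0.605 0.124 0.167] 166 161
[0.604 0.091 0.171] 176 161
[0.605 0.088 0.169] 177 161
[0.604 0.084 0.171] 178 161
[0.601 0.127 0.168] 165 162
[0.601 0.124 0.167] 166 162
[0.602 0.121 0.165] 167 162
[0.601 0.087 0.17 ] 177 162
```

View pics/crop1.png

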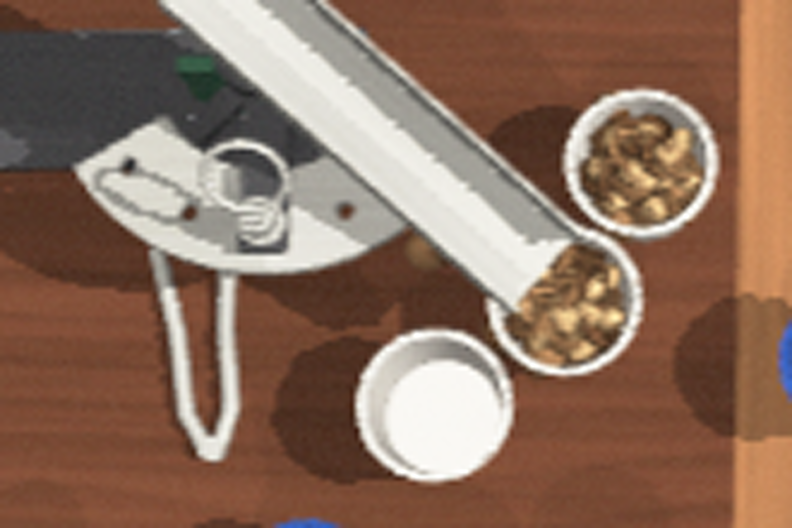

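Crop: the white translucent, visibly empty tub is at crop (437,407). The filling tub at (568,305) is under the chute's mouth, and the pull ring's loop is at (245,180), with the pin around (262,220). The other-side neighbour at (640,165) is full, so the swing is negative (arm towards +y). Next I'll fit the ring as a torus together with the tub constraint.

Run:
```python
from h import *
import pickle
from scipy.optimize import least_squares
o=pickle.load(open('o.pkl','rb'))
p,im,d=o['top']; W=world(p,d)
T=np.array([[.667,-.153],[.4844,-.011]])
m=(W[...,2]>.172)&(W[...,2]<.212)&(np.hypot(W[...,0]-.62,W[...,1]-.108)<.042)&(W[...,0]<.640)
P=W[m]
def ringr(q):
    a=q[2]+np.pi; u=np.array([np.cos(a),np.sin(a),0]); z=np.array([0,0,1.])
    c=np.array([q[0],q[1],0])+u*.113+z*.1805
    up=-u*30/49.2+z*39/49.2; n=np.cross(up,np.cross(z,u))
    n/=np.linalg.norm(n); e=P-c; h=e@n; r=np.linalg.norm(e-np.outer(h,n),axis=1)
    return np.hypot(r-.0275,h)-.002
def tubr(q):
    a=q[2]+np.radians(230)+np.array([.44,-.44])
    return (T-(q[:2]+.272*np.c_[np.cos(a),np.sin(a)])).ravel()
for wt in (0,1,10):
  s=least_squares(lambda q:np.r_[ringr(q)*1,wt*tubr(q)*2],[.73,.12,0.05],loss='soft_l1',f_scale=.003)
  q=s.x;print(wt,len(P),q.round(4),np.degrees(q[2]).round(2),np.abs(ringr(q)).mean().round(4),tubr(q).round(4))
  a=q[2]+np.pi
  print('ringtop',(q[:2]+.098*np.array([np.cos(a),np.sin(a)])).round(4),'centre',(q[:2]+.113*np.array([np.cos(a),np.sin(a)])).round(4))
# target orientation
psi=q[2]; t=np.radians(45)
z=np.array([np.sin(t)*np.cos(psi),np.sin(t)*np.sin(psi),-np.cos(t)]); y=np.array([-np.sin(psi),np.cos(psi),0]); x=np.cross(y,z)
Rt=R.from_matrix(np.c_[x,y,z]); ob=bot.observe(); R0=R.from_euler('xyz',ob['eef_rot'])
rv=(Rt*R0.inv()).as_rotvec(); print('turn/90',np.degrees(rv)/90)
c=np.r_[q[:2]-.113*np.array([np.cos(psi),np.sin(psi)]),.1805]
for b in(-.12,-.03,.02): print(b,(c+b*z).round(4),((c+b*z-ob['ee_pos'])/.3).round(3))
```

```text
0 59 [0.7271 0.1145 0.0645] 3.7 0.0017 [-0.0077 -0.0006 -0.0036  0.0043]
ringtop [0.6293 0.1082] centre [0.6143 0.1072]
1 59 [0.7273 0.1116 0.0354] 2.03 0.0017 [-0.0002  0.0007 -0.0001  0.0001]
ringtop [0.6293 0.1081] centre [0.6143 0.1076]
10 59 [0.7268 0.1122 0.0369] 2.12 0.0018 [-0.0002  0.0002  0.0001 -0.0001]
ringtop [0.6289 0.1086] centre [0.6139 0.108 ]
turn/90 [-0.06183559 -0.49822411  0.19630046]
-0.12 [0.5291 0.1049 0.2654] [ 1.149 -1.726  0.116]
-0.03 [0.5927 0.1072 0.2017] [ 1.361 -1.718 -0.096]
0.02 [0.628  0.1085 0.1664] [ 1.479 -1.714 -0.214]
```

```bash
python3 -m handwheel '{"translation":[[0.06,-0.12,0.1],[0.13,-0.24,0.15],[0.21,-0.36,0.2],[0.29,-0.48,0.2],[0.37,-0.6,0.2],[0.45,-0.71,0.2],[0.53,-0.82,0.2],[0.6,-0.92,0.2],[0.6,-0.92,0.2],[0.6,-0.92,0.2]],"angular":[[0,0,0.05],[0,0,0.1],[0,-0.05,0.15],[0,-0.1,0.2],[0,-0.15,0.2],[-0.02,-0.2,0.2],[-0.03,-0.25,0.2],[-0.03,-0.25,0.2],[-0.03,-0.25,0.2],[-0.03,-0.25,0.2]]}' 0
python3 - <<'E'
from h import *
ob=bot.observe(); print(ob['ee_pos'],ob['joint_pos'].round(2))
psi=.0369;t=np.radians(45)
z=np.array([np.sin(t)*np.cos(psi),np.sin(t)*np.sin(psi),-np.cos(t)]); y=np.array([-np.sin(psi),np.cos(psi),0]); x=np.cross(y,z)
Rt=R.from_matrix(np.c_[x,y,z]);R0=R.from_euler('xyz',ob['eef_rot'])
print(np.degrees((Rt*R0.inv()).as_rotvec())/90, (np.array([.5291,.1049,.2654])-ob['ee_pos'])/.3)
E
```

```text
clock: 0.93
ee_pos: [0.3662, 0.3434, 0.2911]
eef_rot: [3.139, 0.394, -3.117]
force: [-0.1, 0.5, -0.3]
finger_gap: 0.0002
finger_force: 0.0
[0.36616953 0.34335503 0.29109044] [-1.17  0.08  0.11  2.09  0.46  0.82  0.24]
[ 0.00636101 -0.24939881  0.00701211] [ 0.54310157 -0.79485011 -0.08563481]
```

```bash
python3 -m handwheel '{"translation":[[0.07,-0.1,0],[0.14,-0.2,0],[0.21,-0.3,-0.01],[0.28,-0.4,-0.03],[0.35,-0.5,-0.05],[0.41,-0.6,-0.07],[0.48,-0.7,-0.085],[0.543,-0.795,-0.085],[0.543,-0.795,-0.085],[0.543,-0.795,-0.085]],"angular":[[0,-0.04,0],[0,-0.08,0],[0,-0.12,0],[0,-0.16,0],[0,-0.2,0],[0.006,-0.25,0.007],[0.006,-0.25,0.007],[0.006,-0.25,0.007],[0.006,-0.25,0.007],[0.006,-0.25,0.007]]}'
cat > k.py <<'E'
from h import *
import sys
def goal(b,tilt=45,swing=0,lift=0,off=0):   # wrist at b past ring centre, along approach; lift z; off within-plane
    psi=.0369+swing;t=np.radians(tilt)
    z=np.array([np.sin(t)*np.cos(psi),np.sin(t)*np.sin(psi),-np.cos(t)]); y=np.array([-np.sin(psi),np.cos(psi),0]); x=np.cross(y,z)
    c=np.array([.7268-.113*np.cos(psi),.1122-.113*np.sin(psi),.1805+lift])+b*z
    ob=bot.observe(); R0=R.from_euler('xyz',ob['eef_rot'])
    return c,(c-ob['ee_pos'])/.3,np.degrees((R.from_matrix(np.c_[x,y,z])*R0.inv()).as_rotvec())/90
E
python3 - <<'E'
from k import *
ob=bot.observe(); print(ob['joint_pos'].round(2))
for b in(-.12,-.03,.02): print(b,*[v.round(4) for v in goal(b)])
p,im,d=cam('scene'); u,v=proj(p,[.614,.108,.18])[0].astype(int); print(u,v)
c1=im[max(v-70,0):v+60,u-80:u+80]; p2,im2,d2=cam('wrist')
c1=cv2.resize(c1,(480,390),interpolation=cv2.INTER_CUBIC); c2=cv2.resize(im2,(320,240))
c2=np.vstack([c2,np.zeros((150,320,3),np.uint8)])
cv2.imwrite('pics/pre.png',np.hstack([c1,c2])[:,:,::-1])
E
```

```text
clock: 1.77
ee_pos: [0.4958, 0.1642, 0.2735]
eef_rot: [-3.113, 0.765, -3.086]
force: [0.4, -0.7, -0.3]
finger_gap: -0.0001
finger_force: 0.0
[-0.33  0.05 -0.37  2.38  1.44  0.47 -0.34]
-0.12 [0.5291 0.1049 0.2654] [ 0.111  -0.1975 -0.0271] [ 0.0135 -0.0121  0.001 ]
-0.03 [0.5927 0.1072 0.2017] [ 0.323  -0.1897 -0.2392] [ 0.0135 -0.0121  0.001 ]
0.02 [0.628  0.1086 0.1664] [ 0.4408 -0.1853 -0.357 ] [ 0.0135 -0.0121  0.001 ]
340 151
```

View pics/pre.png

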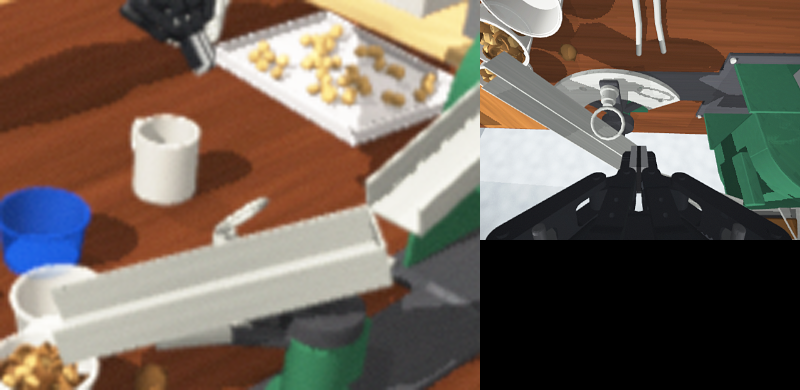

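The wrist view shows the ring at (607,123) in the composite, open towards the fingers, with the shut tips at (638,160). The scene view is blocked by the chute. Joint 4 is near its limit, so I'll go forward gently.

```bash
python3 -m handwheel '{"translation":[[0.04,-0.05,0],[0.08,-0.1,0],[0.12,-0.15,0],[0.15,-0.195,-0.03],[0.18,-0.195,-0.06],[0.18,-0.195,-0.09],[0.18,-0.195,-0.098],[0.18,-0.195,-0.098]],"angular":[[0,0,0],[0.013,-0.012,0],[0.013,-0.012,0],[0.013,-0.012,0],[0.013,-0.012,0],[0.013,-0.012,0],[0.013,-0.012,0],[0.013,-0.012,0]]}'
python3 - <<'E'
from k import *
ob=bot.observe(); print(ob['joint_pos'].round(3),ob['qvel'].round(2))
for b in(-.09,-.05,.02): print(b,*[v.round(4) for v in goal(b)])
E
```

```text
clock: 2.53
ee_pos: [0.5491, 0.1058, 0.2433]
eef_rot: [-3.138, 0.783, -3.104]
force: [0.3, -0.1, -0.2]
finger_gap: -0.0004
finger_force: 0.0
[-0.159  0.156 -0.3    2.382  1.952  0.354 -0.676] [ 0.01 -0.03  0.   -0.   -0.03 -0.01  0.04]
-0.09 [0.5503 0.1057 0.2441] [ 0.0038 -0.0003  0.0029] [ 0.0016 -0.0013  0.0009]
-0.05 [0.5785 0.1067 0.2159] [ 0.098   0.0032 -0.0914] [ 0.0016 -0.0013  0.0009]
0.02 [0.628  0.1086 0.1664] [ 0.2629  0.0093 -0.2564] [ 0.0016 -0.0013  0.0009]
```

Run:
```python
from k import *
from scipy.optimize import least_squares
p,im,d=cam('wrist'); W=world(p,d)
psi=.0369; ih=np.array([np.cos(psi),np.sin(psi),0]); zz=np.array([0,0,1.])
c0=np.array([.6139,.108,.1805]); n=np.cross([-np.sin(psi),np.cos(psi),0],(ih*30+zz*39)/49.2); n/=np.linalg.norm(n)
def res(q,P):
    e=P-c0-q; h=e@n; r=np.linalg.norm(e-np.outer(h,n),axis=1); return np.hypot(r-.0275,h)-.003
m=(d>0)&(abs(res(0,W.reshape(-1,3)).reshape(d.shape))<.006)&(W[...,2]>.168); P=W[m]
s=least_squares(res,[0,0,0],args=(P,),loss='soft_l1',f_scale=.002); print(len(P),'ring offset mm',s.x*1e3,np.abs(s.fun).mean())
print(proj(p,[c0,c0+.02*ih]))
cv2.imwrite('pics/w1.png',cv2.resize(im[:,:,::-1],(800,600)))
```

```text
948 ring offset mm [ 1.376473   -4.00065842  0.55998955] 0.0004579984928650297
[[254.36085372 197.75610198]
 [254.36863439 207.19054184]]
```

View pics/w1.png

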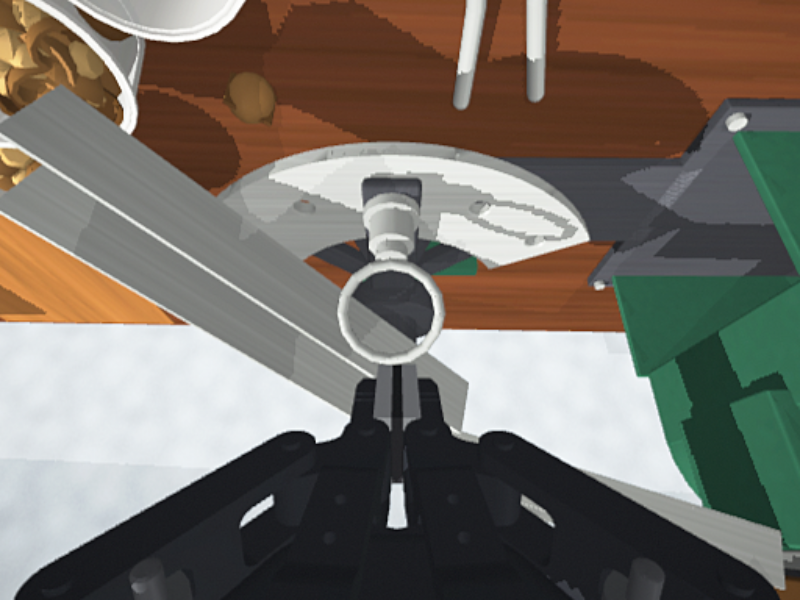

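Picture: the ring is centred at (391,312) and the shut fingers at column 397, so the ring is about 3–4 mm towards −y of my first fit. The opening faces the fingers and the top of the ring is the near side at (391,358). I'll insert with that correction.

```bash
python3 -m handwheel '{"translation":[[0.04,-0.002,-0.038],[0.08,-0.003,-0.076],[0.11,-0.003,-0.105],[0.14,-0.003,-0.134],[0.155,-0.003,-0.148],[0.17,-0.003,-0.162],[0.185,-0.003,-0.176],[0.2,-0.003,-0.19],[0.2,-0.003,-0.19],[0.2,-0.003,-0.19]],"angular":[[0,0,0],[0,0,0],[0,0,0],[0,0,0],[0,0,0],[0,0,0],[0,0,0],[0,0,0],[0,0,0],[0,0,0]]}'
python3 - <<'E'
from k import *
from scipy.optimize import least_squares
ob=bot.observe(); print(ob['joint_pos'].round(3))
for b in(0,.025): print(b,*[v.round(4) for v in goal(b)])
p,im,d=cam('wrist'); cv2.imwrite('pics/w2.png',cv2.resize(im[150:330,140:380,::-1],(720,540)))
E
```

```text
clock: 3.42
ee_pos: [0.6096, 0.1031, 0.187]
eef_rot: [-3.138, 0.785, -3.106]
force: [0.0, -0.0, -0.7]
finger_gap: 0.0
finger_force: 0.0
[-0.073  0.38  -0.339  2.289  2.243  0.441 -0.889]
0 [0.6139 0.108  0.1805] [ 0.0142  0.0163 -0.0218] [ 0.0015 -0.0004  0.0026]
0.025 [0.6315 0.1087 0.1628] [ 0.0731  0.0185 -0.0807] [ 0.0015 -0.0004  0.0026]
```

View pics/w2.png

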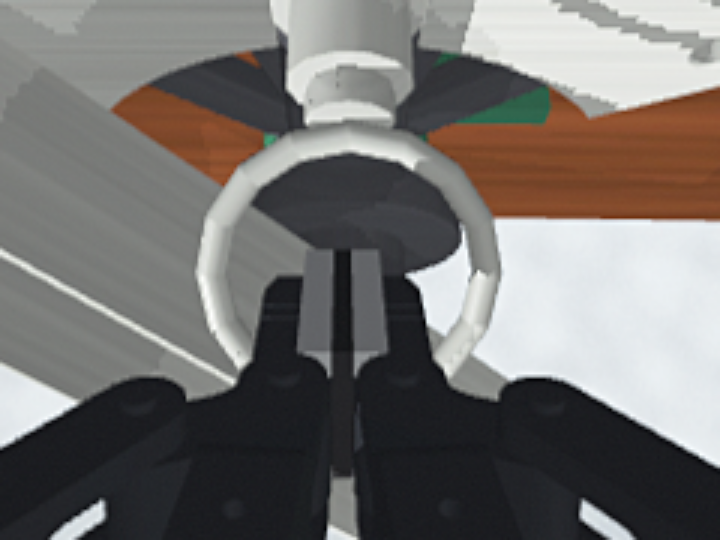

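The tips (centre column 343) stand centred in the ring's opening (centre column 348). I'll push in slowly.

```bash
python3 -m handwheel '{"translation":[[0.01,0.001,-0.01],[0.02,0.002,-0.02],[0.03,0.003,-0.03],[0.04,0.003,-0.04],[0.05,0.003,-0.05],[0.06,0.003,-0.06],[0.07,0.003,-0.07],[0.078,0.003,-0.078],[0.078,0.003,-0.078]],"angular":[[0,0,0],[0,0,0],[0,0,0],[0,0,0],[0,0,0],[0,0,0],[0,0,0],[0,0,0],[0,0,0]]}'
python3 -m handwheel '{"translation":[[0,0,0.007],[0,0,0.014],[0,0,0.021],[0,0,0.028],[0,0,0.035],[0,0,0.035]],"angular":[[0,0,0],[0,0,0],[0,0,0],[0,0,0],[0,0,0],[0,0,0]]}'
```

```text
clock: 4.22
ee_pos: [0.6334, 0.1038, 0.1631]
eef_rot: [-3.138, 0.784, -3.107]
force: [-0.3, 0.1, 0.9]
finger_gap: -0.0
finger_force: 0.0
clock: 4.72
ee_pos: [0.6333, 0.1041, 0.1751]
eef_rot: [-3.138, 0.786, -3.106]
force: [0.7, -0.7, 0.2]
finger_gap: -0.0001
finger_force: 0.0
```

```bash
python3 -m handwheel '{"translation":[[0,0,0.005],[0,0,0.01],[0,0,0.015],[0,0,0.02],[0,0,0.025],[0,0,0.025]],"angular":[[0,0,0],[0,0,0],[0,0,0],[0,0,0],[0,0,0],[0,0,0]]}'
```

```text
clock: 5.22
ee_pos: [0.6325, 0.1042, 0.1814]
eef_rot: [-3.139, 0.784, -3.106]
force: [-1.2, 0.2, -2.0]
finger_gap: -0.0001
finger_force: 0.8
```

```bash
python3 -m handwheel '{"translation":[[0,0,0.006],[0,0,0.012],[0,0,0.018],[0,0,0.024],[0,0,0.03],[0,0,0.03]],"angular":[[0,0,0],[0,0,0],[0,0,0],[0,0,0],[0,0,0],[0,0,0]]}'
```

```text
clock: 5.72
ee_pos: [0.6321, 0.1042, 0.1901]
eef_rot: [-3.139, 0.783, -3.106]
force: [-3.3, 0.6, -6.7]
finger_gap: -0.0002
finger_force: 3.5
```

```bash
python3 -m handwheel '{"translation":[[0,0,0.005],[0,0,0.01],[0,0,0.015],[0,0,0.015],[0,0,0.015]],"angular":[[0,0,0],[0,0,0],[0,0,0],[0,0,0],[0,0,0]]}'
python3 - <<'E'
from k import *
from scipy.optimize import least_squares
p,im,d=cam('wrist'); W=world(p,d)
psi=.05; ih=np.array([np.cos(psi),np.sin(psi),0]); zz=np.array([0,0,1.])
c0=np.array([.6153,.1042,.181]); n=np.cross([-np.sin(psi),np.cos(psi),0],(ih*30+zz*39)/49.2); n/=np.linalg.norm(n)
def res(q,P):
    e=P-c0-[0,q[0],q[1]]; h=e@n; r=np.linalg.norm(e-np.outer(h,n),axis=1); return np.hypot(r-.0275,h)-.003
for l0 in(.0,.007,.014):
    m=(d>0)&(abs(res([0,l0],W.reshape(-1,3)).reshape(d.shape))<.006)&(W[...,2]>.178); P=W[m]
    s=least_squares(res,[0,l0],args=(P,),loss='soft_l1',f_scale=.002); print(len(P),'y,lift mm',s.x*1e3,np.abs(s.fun).mean())
cv2.imwrite('pics/w3.png',cv2.resize(im[150:330,140:380,::-1],(720,540)))
E
```

```text
clock: 6.13
ee_pos: [0.6323, 0.1042, 0.1946]
eef_rot: [-3.139, 0.783, -3.106]
force: [-5.9, 2.1, -7.8]
finger_gap: 0.0001
finger_force: 4.3
206 y,lift mm [0.0728401  9.96220312] 0.000881254337389399
2104 y,lift mm [ 0.11003462 12.46417405] 0.0005166215055689156
2105 y,lift mm [ 0.11115339 12.46621906] 0.0005170285509379038
```

View pics/w3.png

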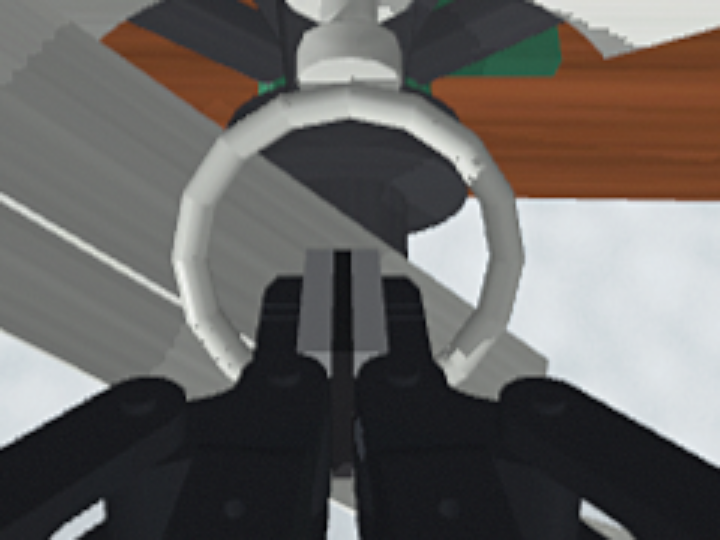

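The ring is hooked and lifted about 12.5 mm. I'll raise it a little more, then work out the swing arc.

```bash
python3 -m handwheel '{"translation":[[0,0,0.004],[0,0,0.008],[0,0,0.008],[0,0,0.008]],"angular":[[0,0,0],[0,0,0],[0,0,0],[0,0,0]]}'
python3 - <<'E'
from h import *
t=bot.observe()['ee_pos'][:2]; A=np.array([.727,.112])
for k in range(1,11):
    s=-.044*k; r=R.from_euler('z',s).as_matrix()[:2,:2]@(t-A)+A-t; print((r/.3).round(3),round(s/np.pi*2,3))
E
```

```text
clock: 6.52
ee_pos: [0.6323, 0.1042, 0.197]
eef_rot: [-3.139, 0.783, -3.106]
force: [-5.1, 1.0, -8.3]
finger_gap: -0.0
finger_force: 4.5
[-0.001  0.014] -0.028
[-0.001  0.028] -0.056
[-0.001  0.042] -0.084
[0.    0.056] -0.112
[0.002 0.07 ] -0.14
[0.004 0.083] -0.168
[0.007 0.097] -0.196
[0.01 0.11] -0.224
[0.014 0.124] -0.252
[0.019 0.137] -0.28
```

Swing the first half.

```bash
python3 -m handwheel '{"translation":[[0,0.007,0],[-0.001,0.014,0],[-0.001,0.021,0],[-0.001,0.028,0],[-0.001,0.035,0],[-0.001,0.042,0],[0,0.049,0],[0,0.056,0],[0.001,0.063,0],[0.002,0.07,0]],"angular":[[0,0,-0.014],[0,0,-0.028],[0,0,-0.042],[0,0,-0.056],[0,0,-0.07],[0,0,-0.084],[0,0,-0.098],[0,0,-0.112],[0,0,-0.126],[0,0,-0.14]]}'
python3 - <<'E'
from h import *
print(bot.observe()['joint_pos'].round(3))
E
```

```text
clock: 7.35
ee_pos: [0.6333, 0.1232, 0.1972]
eef_rot: [-3.136, 0.785, 2.953]
force: [-3.5, -2.0, -7.0]
finger_gap: -0.0001
finger_force: 4.2
[-0.301  0.412 -0.238  2.172  1.747  0.566 -0.687]
```

```bash
python3 -m handwheel '{"translation":[[0.001,0.007,0],[0.002,0.014,0],[0.004,0.021,0],[0.005,0.027,0],[0.007,0.034,0],[0.008,0.04,0],[0.01,0.047,0],[0.012,0.054,0],[0.015,0.06,0],[0.017,0.067,0]],"angular":[[0,0,-0.014],[0,0,-0.028],[0,0,-0.042],[0,0,-0.056],[0,0,-0.07],[0,0,-0.084],[0,0,-0.098],[0,0,-0.112],[0,0,-0.126],[0,0,-0.14]]}'
python3 -m handwheel '{"translation":[[0,0,0],[0,0,0],[0,0,0]],"angular":[[0,0,0],[0,0,0],[0,0,0]]}'
cat > f.py <<'E'
from k import *
from scipy.optimize import least_squares
p,im,d=cam('wrist'); W=world(p,d).reshape(-1,3); d=d.ravel(); zz=np.array([0,0,1.])
c0=np.array([.6153,.1042,.181]); A=np.array([.727,.112])
def res(q,P):
    psi=.07+q[0]; ih=np.array([np.cos(psi),np.sin(psi),0])
    n=np.cross([-np.sin(psi),np.cos(psi),0],(ih*30+zz*39)/49.2); n/=np.linalg.norm(n)
    c=np.r_[A-.112*ih[:2],.181+q[1]]
    e=P-c; h=e@n; r=np.linalg.norm(e-np.outer(h,n),axis=1); return np.hypot(r-.0275,h)-.003
best=None
for s0 in np.arange(-.5,.03,.04):
  for l0 in(0,.007,.014):
    m=(d>0)&(abs(res([s0,l0],W))<.006)&(W[:,2]>.172)
    if m.sum()<150: continue
    s=least_squares(res,[s0,l0],args=(W[m],),loss='soft_l1',f_scale=.002)
    m=(d>0)&(abs(res(s.x,W))<.004)&(W[:,2]>.172)
    if best is None or m.sum()>best[0]: best=(m.sum(),s.x,np.abs(s.fun).mean())
print('swing,lift',best)
o=bot.observe(); print(o['joint_pos'].round(3),o['ee_pos'],o['force'].round(1))
E
python3 f.py
```

```text
clock: 8.18
ee_pos: [0.6387, 0.1437, 0.1976]
eef_rot: [-3.137, 0.785, 2.733]
force: [-2.5, -1.4, -8.7]
finger_gap: -0.0002
finger_force: 3.6
clock: 8.43
ee_pos: [0.6391, 0.1455, 0.1979]
eef_rot: [-3.139, 0.785, 2.737]
force: [-0.9, 0.7, -7.6]
finger_gap: -0.0001
finger_force: 3.3
swing,lift (np.int64(3058), array([-0.45109512,  0.01394986]), np.float64(0.0011495107619736392))
[-0.402  0.477 -0.255  2.052  1.457  0.763 -0.644] [0.63906683 0.14554838 0.19793142] [ 0.3  1.1 -7.2]
```

```bash
python3 -m handwheel '{"translation":[[0,0,-0.005],[0,0,-0.01],[0,0,-0.015],[0,0,-0.02],[0,0,-0.025],[0,0,-0.03],[0,0,-0.03]],"angular":[[0,0,0],[0,0,0],[0,0,0],[0,0,0],[0,0,0],[0,0,0],[0,0,0]]}'
python3 f.py
```

```text
clock: 9.07
ee_pos: [0.6389, 0.1454, 0.1885]
eef_rot: [-3.139, 0.785, 2.737]
force: [-0.1, 1.9, -5.1]
finger_gap: -0.0003
finger_force: 2.5
swing,lift (np.int64(2026), array([-0.44122747,  0.00451222]), np.float64(0.0010724726871022788))
[-0.405  0.494 -0.251  2.056  1.481  0.762 -0.673] [0.63892172 0.14538908 0.18863909] [-0.4  2.4 -6.5]
```

The pin dropped below the 12 mm riding height, so it is in the hole. I'll lower further to free the finger, then back out.

```bash
python3 -m handwheel '{"translation":[[0,0,-0.008],[0,0,-0.016],[0,0,-0.024],[0,0,-0.032],[0,0,-0.04],[0,0,-0.048],[0,0,-0.056],[0,0,-0.056],[0,0,-0.056]],"angular":[[0,0,0],[0,0,0],[0,0,0],[0,0,0],[0,0,0],[0,0,0],[0,0,0],[0,0,0],[0,0,0]]}'
python3 f.py
```

```text
clock: 9.87
ee_pos: [0.6389, 0.1449, 0.1718]
eef_rot: [-3.138, 0.785, 2.737]
force: [-0.8, 0.3, -0.1]
finger_gap: 0.0
finger_force: 0.0
swing,lift (np.int64(1308), array([-0.44652652, -0.0014425 ]), np.float64(0.0015657000302256273))
[-0.411  0.525 -0.245  2.063  1.524  0.761 -0.727] [0.63889999 0.14495535 0.17190463] [0.3 1.  1.2]
```

Pin is home and the finger is free of load. Back out along the tool axis, slowly at first.

```bash
python3 -m handwheel '{"translation":[[-0.02,0.009,0.022],[-0.04,0.017,0.043],[-0.06,0.026,0.065],[-0.08,0.034,0.087],[-0.1,0.043,0.109],[-0.13,0.056,0.141],[-0.16,0.068,0.174],[-0.19,0.081,0.207],[-0.22,0.094,0.239],[-0.22,0.094,0.239]],"angular":[[0,0,0],[0,0,0],[0,0,0],[0,0,0],[0,0,0],[0,0,0],[0,0,0],[0,0,0],[0,0,0],[0,0,0]]}'
python3 f.py
python3 - <<'E'
from h import *
p,im,d=cam('top'); cv2.imwrite('pics/end.png',cv2.resize(im[110:270,80:320,::-1],(720,480),interpolation=cv2.INTER_CUBIC))
E
```

```text
clock: 10.75
ee_pos: [0.5719, 0.1755, 0.2458]
eef_rot: [3.141, 0.786, 2.737]
force: [0.0, 0.6, 0.8]
finger_gap: 0.0
finger_force: 0.0
swing,lift (np.int64(907), array([-0.44009756, -0.00086115]), np.float64(0.0008636637216261479))
[-0.47   0.342 -0.327  2.119  1.3    0.856 -0.592] [0.57247959 0.17457774 0.24490056] [ 0.1 -0.3 -0.2]
```

View pics/end.png

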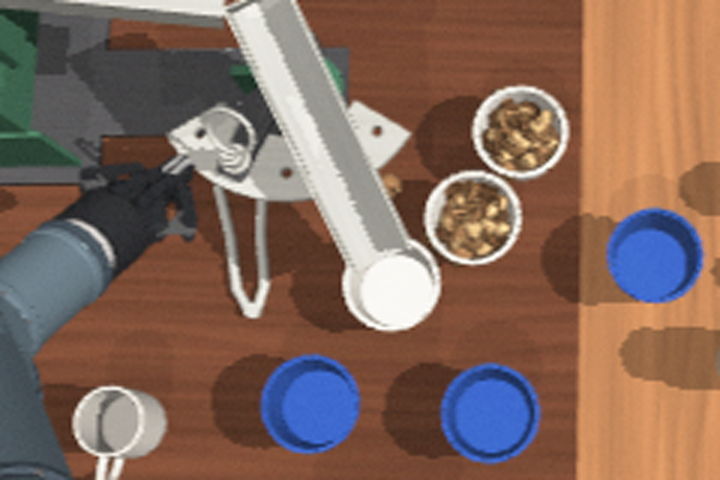

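The chute's mouth now stands over the white empty tub at (391,285). The arm is one hole over with the ring at (228,130), swing is about −0.44 and the lift is about 0. The gripper is clear and nothing else has moved, so I'm handing in.

```bash
python3 -c "
from cell import bot
print(bot.hand_in())"
```

```text
the job is handed in; nothing more can be done
None
```

The job is handed in: the pin is home in the neighbouring hole (swing measured at about −0.44 rad, lift about 0), the chute stands over the empty white tub, and the gripper is clear with nothing else visibly moved; `hand_in()` gave no verdict.

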